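# Pin the bar-tool chest and hold its lid half open

### The arm

A 6-joint arm with a two-finger parallel gripper is mounted at the origin on a cart in front of the work surface, level with it; the furniture and walls round the work are solid. World frame = base frame: x ahead of the robot, y to its left, z up, the work surface at z = 0. Lengths are in m, angles in degrees, forces in N, time in s.
With the tool pointing down it reaches from about 0.225 to 0.875 m from the base axis. Payload 3.4 kg.
Tool frame: the origin (TCP) lies on the centre line of the jaws, within the pads' length; the fingertips stand 19 mm ahead of it and the grasp point (between the pads) is the TCP; z points along the fingers, y is the line along which they close (so a half turn about z gives the same grasp; the last joint's range is limited). The gripper opens to 85 mm and grips with 20 to 120 N. Pads are 22 mm wide; open, the fingers measure 114 mm over their backs; the gripper's body (76 mm by 85 mm) begins 54 mm behind the grasp point. The pads swing forward as they close: fully open they stand 13 mm farther back than shut.
Start: joints at [60.275, 15.808, 86.224, -0, 77.962, -6.933], TCP at [0.223, 0.53, 0.25] pointing down, gripper open.
Joint ranges: [-165.64, 165.64], [-43.16, 119.46], [12.63, 154.43], [-67.54, 247.53], [6.08, 155.33], [-154.97, 154.97]. Speed limits (degrees/s): [147.25, 147.25, 180, 180, 180, 180].

### API

Orientations are given as [roll, pitch, yaw] about the fixed x, y, z axes, in that order (R = Rz(yaw) Ry(pitch) Rx(roll)).
In Python, from cell import arm, vision gives the robot as it stands.
- The arm moves only by the tool jog_arm, called after "Emit:" by a JSON object that holds its "name" and its "arguments", one argument or row to a line. Schema: {"type":"object","properties":{"rows":{"type":"array","items":{"type":"array","items":{"type":"number"},"minItems":7,"maxItems":7},"minItems":1,"maxItems":10},"grip_force":{"type":"number"},"only":{"type":"string"},"quiet":{"type":"boolean"},"lines":{"type":"string"}},"required":["rows"],"additionalProperties":false}. rows is a list of rows, 1 to 10 of them, each of 7 numbers: dx, dy, dz in normalised numbers (1 is 0.8 m), then a rotation vector rx, ry, rz in parts of the range, where 1.0 means 90 degrees, then the opening from 0.0 (shut) to 1.0 (fully open); each row shifts and turns the commanded pose from where the row before left it, along the tool's axes as they then stand; what a row does not reach is not made up. A row lasts 1/8 s, in which the tool goes at most 0.0625 m and 10.7 degrees, less where a joint would pass 70% of its speed; a pose out of reach is approached as far as the arm can. The fingers move at their own pace and stop on an object; grip_force is the grip in N (left out, the last holds). Time passes only in rows, so rows that do not move let the fingers close. The tool returns the time, the measured TCP pose, the force, the opening and the grip force at its end. only (a regular expression) keeps the lines of the reply that match it, lines (a string "A,B") keeps lines A to B, and quiet returns only ok. Input that does not fit is refused with a message, and nothing moves.
- arm.state(): the state, without advancing time (a new reading comes with each control period).
- vision.grab_frame(name): name is "scene" or "top"; returns a dict with "image" (420x560x3 uint8, blue, green, red), "range_z" (420x560 float32, m along the optical axis (not along the pixel's ray), 0 where there is no reading), "vertical_fov" (degrees; the focal length in pixels is half the picture's height over the tangent of half this angle, whatever the lens; pixels are square), "cx", "cy" (the principal point, pixels), "R" (3x3) and "t" (3): a world point X has camera coordinates R X + t. Camera axes: x right, y down, z forward; pixel columns grow to the right and rows downward; lengths in m; the calibration is good to about 2 mm. A picture is of the moment at which its call begins.
- arm.finish_job(): hands the job in; it is judged then, once.
The state is a dict: "time": time; "qpos": joint angles; "joint_velocities": joint speeds; "joint_efforts": joint torques, N m; "position": TCP position; "tool_rot": TCP orientation; "ft_force": force on the tool from outside, world axes, zero at the start; "wrist_torque": the same for the moment, N m; "finger_gap": opening from 0.0 (shut) to 1.0 (fully open); "finger_force": force on a finger pad.
Only numpy, scipy, OpenCV 4.12 (cv2) and the standard library are available. Lean on these libraries where they do the work, as an engineer would, in place of code of your own. Each camera call takes 0.05 s, during which the arm holds its last target. There are 200 camera calls.

### The job

Take the lock pin out of its rest and drop it through the two holes in line at the left side of the wooden chest (chest tongue and dock lug) until its head rests on the tongue, and let go of it, so that the chest cannot slide. Then take the lid by its barrel pull, raise it to 45 degrees and keep holding it there, still, so that I can fit the lid stay: the program finishes while holding the lid, which falls shut if let go. Leave the glass, the jigger and the cup standing where they are.

Things in the scene. Friction and masses are not known exactly. Their poses are not given: they have to be found in the camera images.
- dock: flat dark wooden board 190 x 262 x 10 mm fixed to the worktop under the chest; origin at its centre on the worktop. x points from the chest's front (robot side) to its back (hinge side), y to the chest's left as seen from the robot, z up. On its left a steel lug 48 x 48 mm, 18 mm high, has an upright 13 mm through hole centred at (-55, 165) mm.
- chest (a joint): how far the chest has slid towards the robot on its dock, m: 0 (the start) is home, both pin holes in line; 0.06 fully out; friction about 2 N. The chest is a wooden box 160 (x) x 240 (y) mm centred on the dock; its top with the lid shut is 98 mm above the worktop.
- tongue_hole (a point): centre of the mouth of the 13 mm through hole in the chest's steel tongue, on its upper face, 28 mm above the worktop. The tongue is 8 mm thick and sticks out of the chest's left side 2 mm above the dock's lug; the hole lies 45 mm out from the chest's side. Both holes are upright with a 2 mm chamfer.
- lock_pin: loose steel pin standing upright in its rest: shaft 10 mm diameter, 24 mm long with tapered foot, below a round grip head 22 mm diameter, 45 mm high (24 to 69 mm above the foot). Origin at the middle of the foot's end, z up along the pin. 60 to 130 g. Fully home, the head's underside lies on the tongue and the foot is 24 mm below the hole's mouth.
- pin_tip (a point): the middle of the pin's foot end (same point as the lock_pin origin).
- pin_rest: dark wooden block 56 x 56 mm, 28 mm high, fixed to the worktop, with a 13 mm hole, 26 mm deep, in which the pin stands with its head resting on the block; origin at the centre of its underside. It stands to the right or to the left of the chest.
- chest_lid (a joint): angle of the chest's lid in rad: 0 shut, grows as the front edge rises, 0.785 = 45 degrees, stop at 1.7. Moves freely and falls shut by its own weight; holding it at the pull takes about 2 N.
- lid_hinge (a point): middle of the lid's hinge line, at the upper back edge of the chest, 85 mm above the worktop; the hinge line runs along the dock's y axis.
- lid_pull: steel barrel pull at the middle of the lid's front edge: cylinder 20 mm diameter, 40 mm long along the hinge direction, flat ends, 34 mm ahead of the edge on a 9 mm stem. Origin at the barrel's centre, with lid shut 194 mm ahead of the hinge line, 6 mm above it, 91 mm above the worktop; it turns with the lid. Can be pinched from above by its ends and then turns between the pads.
- rocks_glass: empty clear tumbler, 80 mm diameter, 92 mm high, loose, upright beside the work; bystander. Origin at the centre of its underside.
- the_jigger: hourglass-shaped metal measure, 43 mm diameter, 84 mm high, loose; bystander. Origin at the centre of its underside.
- shot_cup: small metal cup, 53 mm diameter, 46 mm high, loose; bystander. Origin at the centre of its underside.
There are look-alikes about, which are no part of the job. Of the things that look like the lock_pin, the smaller one is meant.

How it is judged (in metres and radians):
On the way, in this order (a step that is already met when the one before it is completed fails the run):
1. with the lid still shut, the pin is fully home through tongue and lug and let go (z of pin_tip in the frame of tongue_hole below -0.02 m and horizontal distance between pin_tip and tongue_hole below 0.006 m and angle between lock_pin's own z axis and vertical below 0.15 rad and value of joint chest below 0.007 m and contact force between the fingers and lock_pin below 0.1 N and value of joint chest_lid below 0.06 rad), for 0.2 s.
2. the lid is being raised by its pull (value of joint chest_lid above 0.3 rad and contact force between the fingers and lid_pull above 0.3 N), for 0.2 s.
At the end, for the whole second after the job is handed in: Fingers still hold the lid by its pull (over 0.3 N), lid still (under 0.05 rad/s) at 45 +-6 degrees; pin let go, upright within 8 degrees, at least 20 mm down the tongue's hole and within 6 mm of its axis; chest within 7 mm of home (z of pin_tip in the frame of tongue_hole below -0.02 m and horizontal distance between pin_tip and tongue_hole below 0.006 m and angle between lock_pin's own z axis and vertical below 0.15 rad and value of joint chest below 0.007 m and contact force between the fingers and lock_pin below 0.1 N and value of joint chest_lid between 0.68 and 0.89 rad and velocity of joint chest_lid between -0.05 and 0.05 rad/s and contact force between the fingers and lid_pull above 0.3 N); the arm keeps its last pose, push and grip.
It fails at once if the glass is moved more than 25 mm (distance of rocks_glass from where it was at the start of the episode above 0.025 m).
It fails at once if the jigger is moved more than 25 mm (distance of the_jigger from where it was at the start of the episode above 0.025 m).
It fails at once if the cup is moved more than 25 mm (distance of shot_cup from where it was at the start of the episode above 0.025 m).
It also fails if it takes over 61 s, if anything falls off the work surface, if the arm or the gripper's body presses on something with over 40 N, if the wrist force passes 120 N, or if a joint passes its speed limit or range.

## Working session

There is one attempt and no reset: what is moved stays moved. The work goes in short steps, Python scripts to look and compute and a tool call to move; the robot and the scene stay as the last step left them, time stands still between calls to the robot, and variables do not carry over. Pictures are saved under pics/ and viewed, at most 10 in all, crops included, and the job is handed in when it is done.

```bash
ls; mkdir -p pics; python3 - <<'E'
from cell import arm, vision
import cv2,numpy as np
print(arm.state())
for n in("scene","top"):
    f=vision.grab_frame(n); cv2.imwrite(f"pics/{n}0.png",f["image"]); np.savez(f"{n}0.npz",**f)
    print(n,f["vertical_fov"],f["cx"],f["cy"],f["R"],f["t"])
E
```

```text
pics
{'time': 0.0, 'qpos': array([ 6.02768550e+01,  1.58474269e+01,  8.62959479e+01, -1.20273660e-04,
        7.79616855e+01, -6.93535498e+00]), 'joint_velocities': array([-0.01350629,  0.03585092,  0.01249883,  0.02689089, -0.02344321,
       -0.00984345]), 'joint_efforts': array([ 6.44451138e-04, -4.16772366e+01, -2.45803052e+01,  3.46628449e-04,
        1.10634678e-02, -2.17055242e-05]), 'position': array([0.22248905, 0.52967064, 0.24943656]), 'tool_rot': array([-1.79895694e+02, -1.25692395e-02,  1.57212224e+02]), 'ft_force': array([ 0.61422793, -0.01461049,  1.48023509]), 'wrist_torque': array([-0.01313022,  0.0446206 ,  0.05715927]), 'finger_force': 0.0, 'finger_gap': 1.0020689823021016}
scene 47.63203678584352 279.00657110600014 201.26240155931197 [[-0.66497115 -0.74637033  0.02728908]
 [-0.32888728  0.25982297 -0.90792356]
 [ 0.67055688 -0.612718   -0.41824649]] [0.40149536 0.25092411 1.18706523]
top 42.002707830455435 278.2916748912522 210.6422370782387 [[ 0.01513171 -0.99977637  0.01477306]
 [-0.99495331 -0.01652112 -0.09896954]
 [ 0.09919148 -0.01320093 -0.9949808 ]] [0.00453621 0.55420697 1.61294761]
```

View pics/scene0.png

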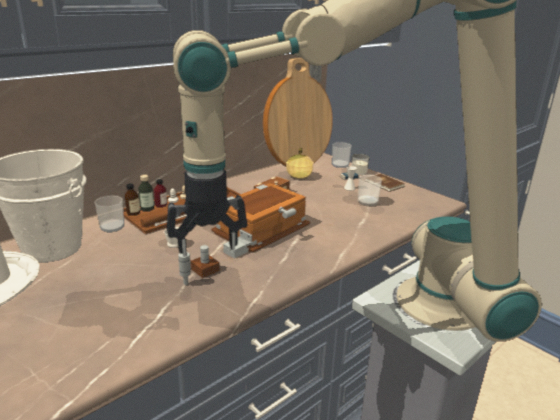

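View pics/top0.png

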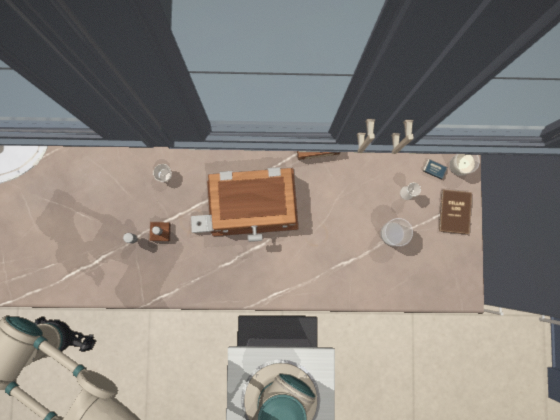

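The scene view shows the chest at (270,213), a rest with a pin at (205,262), and a similar metal object at (185,268). In the top view the rest and pin are at (158,231), the other object at (128,238), the tongue and lug at (201,224), and the pull at (255,237).

```bash
cat > h.py <<'E'
import numpy as np
def load(n): return dict(np.load(n))
def K(f):
    fl=210/np.tan(np.radians(float(f["vertical_fov"]))/2); return fl,float(f["cx"]),float(f["cy"])
def ray(f,u,v,z):
    fl,cx,cy=K(f); d=f["R"].T@np.array([(u-cx)/fl,(v-cy)/fl,1]); c=-f["R"].T@f["t"]
    return c+d*(z-c[2])/d[2]
def cloud(f):
    fl,cx,cy=K(f); v,u=np.mgrid[:420,:560]; Z=f["range_z"]
    P=np.stack([(u-cx)/fl*Z,(v-cy)/fl*Z,Z],-1); return (P-f["t"])@f["R"]
def proj(f,X):
    fl,cx,cy=K(f); p=f["R"]@np.asarray(X)+f["t"]; return p[0]/p[2]*fl+cx,p[1]/p[2]*fl+cy
E
python3 - <<'E'
from h import *; import cv2
t=load("top0.npz"); s=load("scene0.npz")
a=cv2.resize(t["image"][155:255,110:310],(800,400),interpolation=cv2.INTER_CUBIC)
b=cv2.resize(s["image"][170:290,150:330],(800,533),interpolation=cv2.INTER_CUBIC)
cv2.imwrite("pics/a.png",a);cv2.imwrite("pics/b.png",b)
P=cloud(t)
for u,v in [(157,231),(128,238),(163,238),(201,224),(195,224),(255,237),(162,173),(396,230),(410,190),(250,200),(270,245)]: print(u,v,P[v,u].round(3))
E
```

```text
157 231 [0.484 0.363 0.076]
128 238 [0.462 0.443 0.087]
163 238 [0.467 0.355 0.026]
201 224 [0.51  0.242 0.035]
195 224 [0.51  0.261 0.026]
255 237 [0.47  0.079 0.103]
162 173 [ 0.667  0.371 -0.001]
396 230 [ 0.503 -0.345  0.01 ]
410 190 [ 0.62  -0.378  0.048]
250 200 [0.576 0.096 0.099]
270 245 [ 0.452  0.037 -0.001]
```

View pics/a.png

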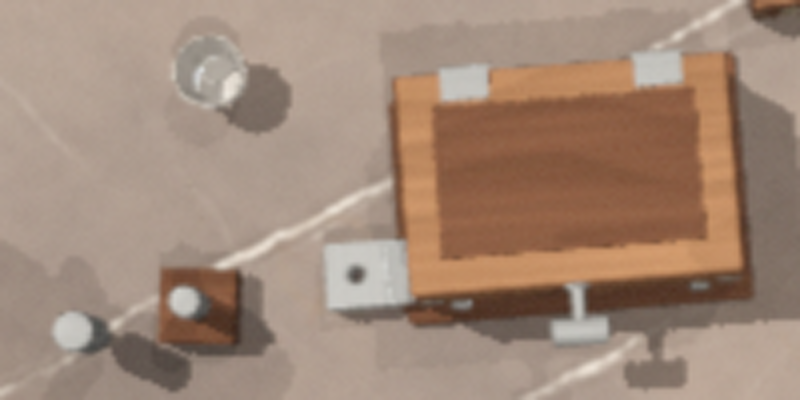

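View pics/b.png

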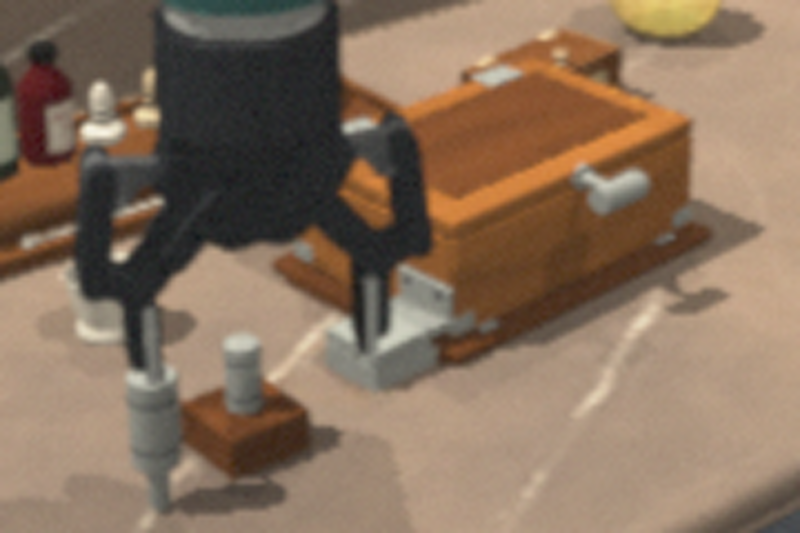

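The small pin's head is at (188,303) in the top crop, standing in the rest. The larger look-alike is at (75,330), the tongue hole at (356,274), the barrel pull at (580,330), and the jigger or cup at (210,72), well clear of the work.

```bash
cat > m.py <<'E'
from h import *; import cv2,sys
def cc(mask,u0,v0):
    n,l,st,c=cv2.connectedComponentsWithStats(mask.astype(np.uint8),connectivity=8)
    i=1+np.argmin(np.hypot(c[1:,0]-u0,c[1:,1]-v0)+100*(st[1:,4]<4)); return c[i],st[i]
E
python3 - <<'E'
from m import *
t=load("top0.npz"); P=cloud(t); im=t["image"].astype(int); hsv=cv2.cvtColor(t["image"],cv2.COLOR_BGR2HSV).astype(int)
cr=lambda u,v:((u+.5)/4+109.5,(v+.5)/4+154.5)
# pin by height
m=(P[...,2]>.045); 
c,st=cc(m,157,231); print("pinhead px",c,st,ray(t,*c,.073), "med z",P[231,157])
c,st=cc(m,128,238); print("decoy",c,st,P[238,128])
g=hsv[...,2]; sub=g[218:232,192:207]; print(sub)
w=np.clip(150-sub,0,None)*(sub<130); vv,uu=np.mgrid[218:232,192:207]; 
b=(w>0).astype(np.uint8); cc_,_=cc(np.pad(b,((218,420-232),(192,560-207))),198.5,223.3); print("hole",cc_,ray(t,*cc_,.028),ray(t,*cr(356,274),.028))
for q in [(395,78),(733,55),(743,270),(412,295)]: print("lid",ray(t,*cr(*q),.098).round(4))
for q in [(160,268),(238,268),(240,344),(162,344)]: print("rest",ray(t,*cr(*q),.028).round(4))
for q in [(551,320),(607,320),(609,341),(552,343)]: print("pull",ray(t,*cr(*q),.1).round(4))
E
```

```text
pinhead px [156.73214286 229.98214286] [153 226   9   8  56] [0.48741558 0.36502893 0.073     ] med z [0.4842816  0.36345015 0.07635772]
decoy [129.79130435 237.66956522] [123 233  14  11 115] [0.46224738 0.44314127 0.08748118]
[[200 203 203 202 201 202 203 204 202 202 202 202 200 192 194]
 [201 202 203 202 202 203 203 203 203 203 201 202 201 195 199]
 [200 202 204 204 201 201 197 195 199 201 202 203 202 201 202]
 [200 202 204 203 196 175 154 154 173 192 201 202 204 205 207]
 [199 202 203 200 182 145 111 103 128 170 198 201 202 203 202]
 [201 201 202 197 171 119  93  92 114 162 195 201 203 202 202]
 [200 202 202 197 172 126  91  95 127 174 198 201 203 203 202]
 [200 202 202 201 191 161 127 131 159 192 200 201 202 198 195]
 [200 202 203 204 201 195 187 186 196 201 201 201 203 199 192]
 [200 202 204 203 202 202 200 201 202 203 201 202 203 200 197]
 [199 203 204 203 202 203 203 203 202 203 201 202 202 199 196]
 [200 203 203 204 202 203 202 202 202 203 202 200 203 201 194]
 [198 203 203 203 201 201 201 201 199 201 198 196 198 196 187]
 [196 199 198 198 193 183 180 169 167 168 162 152 151 148 134]]
hole [198.58333333 223.25      ] [0.5122527  0.25064369 0.028     ] [0.51262864 0.25053065 0.028     ]
lid [0.6495 0.2174 0.098 ]
lid [ 0.6706 -0.0261  0.098 ]
lid [ 0.5148 -0.0352  0.098 ]
lid [0.4931 0.201  0.098 ]
rest [0.5147 0.3964 0.028 ]
rest [0.5157 0.3385 0.028 ]
rest [0.4591 0.335  0.028 ]
rest [0.4582 0.3928 0.028 ]
pull [0.4767 0.1014 0.1   ]
pull [0.4773 0.0615 0.1   ]
pull [0.4624 0.0598 0.1   ]
pull [0.4603 0.1003 0.1   ]
```

The manual's scale: shifts go in shares of 0.8 m and turns go in shares of 90 degrees. Converting my numbers, 10.4 degrees / 90 = 0.1156.

Emit:
{"name": "jog_arm", "arguments": {
  "rows": [
    [0,0,0,0,0,0.1156,1],
    [0,0,0,0,0,0.1156,1],
    [0,0,0,0,0,0.1156,1],
    [0,0,0,0,0,0.1156,1],
    [0,0,0,0,0,0.1156,1],
    [0,0,0,0,0,0.1133,1]
  ],
  "grip_force": 30
}}

```text
time: 0.85
position: [0.2226, 0.5298, 0.2498]
tool_rot: [-180.0, 0.1, 94.7]
ft_force: [-0.3, -0.1, 0.0]
finger_gap: 0.998
finger_force: 0.0
```

Emit:
{"name": "jog_arm", "arguments": {
  "rows": [
    [-0.0293,0.0389,0,0,0,0,1],
    [-0.0293,0.0389,0,0,0,0,1],
    [-0.0293,0.0389,0,0,0,0,1],
    [-0.0293,0.0389,0,0,0,0,1],
    [-0.0293,0.0389,0,0,0,0,1],
    [-0.0293,0.0389,0,0,0,0,1],
    [-0.0293,0.0389,0,0,0,0,1],
    [-0.0293,0.0389,0,0,0,0,1],
    [0,0,0,0,0,0,1],
    [0,0,0,0,0,0,1]
  ]
}}

```text
time: 2.1
position: [0.4864, 0.3653, 0.2498]
tool_rot: [-179.9, -0.0, 95.0]
ft_force: [0.4, 0.3, -0.2]
finger_gap: 0.997
finger_force: 0.0
```

Scaled: 0.04 m / 0.8 = 0.05, 0.03 m / 0.8 = 0.0375.

Emit:
{"name": "jog_arm", "arguments": {
  "rows": [
    [0,0,0.05,0,0,0,1],
    [0,0,0.05,0,0,0,1],
    [0,0,0.05,0,0,0,1],
    [0,0,0.0375,0,0,0,1],
    [0,0,0.03,0,0,0,1],
    [0,0,0.025,0,0,0,1],
    [0,0,0,0,0,0,1],
    [0,0,0,0,0,0,1]
  ]
}}

```text
time: 3.1
position: [0.4868, 0.3662, 0.0572]
tool_rot: [179.9, -0.0, 95.1]
ft_force: [1.0, -0.1, -0.4]
finger_gap: 0.998
finger_force: 0.0
```

Emit:
{"name": "jog_arm", "arguments": {
  "rows": [
    [0,0,0,0,0,0,0.4],
    [0,0,0,0,0,0,0.2],
    [0,0,0,0,0,0,0.1],
    [0,0,0,0,0,0,0.1],
    [0,0,0,0,0,0,0.1],
    [0,0,0,0,0,0,0.1],
    [0,0,0,0,0,0,0.1],
    [0,0,0,0,0,0,0.1]
  ],
  "grip_force": 40
}}

```text
time: 4.1
position: [0.4883, 0.3658, 0.0569]
tool_rot: [179.8, -0.0, 95.0]
ft_force: [5.5, -1.2, 2.8]
finger_gap: 0.241
finger_force: 39.6
```

Scaled: -0.02 m / 0.8 = -0.025, -0.015 m / 0.8 = -0.0188.

Emit:
{"name": "jog_arm", "arguments": {
  "rows": [
    [0,0,-0.0125,0,0,0,0.1],
    [0,0,-0.0188,0,0,0,0.1],
    [0,0,-0.025,0,0,0,0.1],
    [0,0,-0.025,0,0,0,0.1],
    [0,0,-0.0063,0,0,0,0.1],
    [0,0,0,0,0,0,0.1]
  ]
}}

```text
time: 4.85
position: [0.4856, 0.365, 0.1255]
tool_rot: [-179.8, 0.0, 95.0]
ft_force: [0.7, 0.3, -0.7]
finger_gap: 0.245
finger_force: 39.3
```

Emit:
{"name": "jog_arm", "arguments": {
  "rows": [
    [-0.025,0.0033,0,0,0,0,0.1],
    [-0.0313,0.0041,0,0,0,0,0.1],
    [-0.0313,0.0041,0,0,0,0,0.1],
    [-0.0313,0.0041,0,0,0,0,0.1],
    [-0.0269,0.0035,0,0,0,0,0.1],
    [0,0,0,0,0,0,0.1],
    [0,0,0.0313,0,0,0,0.1],
    [0,0,0,0,0,0,0.1],
    [0,0,0,0,0,0,0.1],
    [0,0,0,0,0,0,0.1]
  ]
}}

```text
time: 6.1
position: [0.5128, 0.2511, 0.102]
tool_rot: [179.9, -0.0, 95.0]
ft_force: [0.1, 0.1, -0.9]
finger_gap: 0.245
finger_force: 39.2
```

```bash
python3 - <<'E'
from cell import arm, vision
from h import *; import cv2
print(arm.state()["position"])
for n in("scene","top"):
    f=vision.grab_frame(n); np.savez(f"{n}1.npz",**f)
    u,v=map(int,proj(f,[.5125,.2505,.045])); print(n,u,v)
    I=f["image"][v-25:v+25,u-33:u+33]; cv2.imwrite(f"pics/{n}1.png",cv2.resize(I,(792,600),interpolation=cv2.INTER_CUBIC))
E
```

```text
[0.51281926 0.2510709  0.10203747]
scene 235 238
top 197 222
```

View pics/scene1.png

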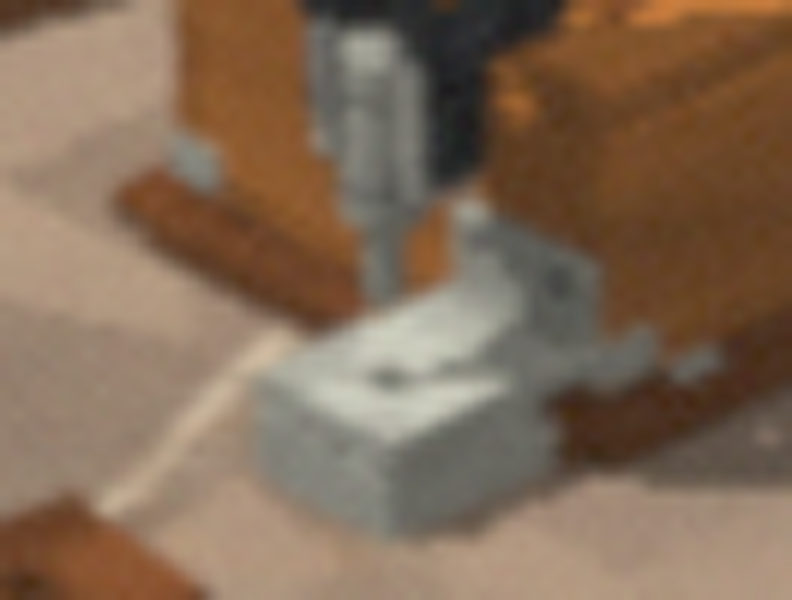

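The pin hangs upright in the jaws with its foot at about (383,299) in the crop, and the tongue hole is at (388,377). I'll cast rays to get the offset.

```bash
python3 - <<'E'
from m import *
f=load("scene1.npz"); g=lambda x,y:(202+(x+.5)/12-.5,213+(y+.5)/12-.5)
print("hole",ray(f,*g(388,377),.028)); 
for y in(295,300): print("foot",ray(f,*g(383,y),.049))
t=load("top1.npz"); P=cloud(t); print(proj(f,[.5125,.2505,.028]),g(388,377))
hsv=cv2.cvtColor(f["image"],cv2.COLOR_BGR2HSV); print(hsv[238:250,228:242,2]); print(hsv[232:241,228:242,1])
E
```

```text
hole [0.51420923 0.2542307  0.028     ]
foot [0.5167499  0.25348629 0.049     ]
foot [0.51479669 0.25494393 0.049     ]
(np.float64(235.27883740742988), np.float64(243.78083041875402)) (233.875, 243.95833333333334)
[[105 114 118 120 127 126 136 155 170 180 180 178 165 162]
 [ 93 102 116 133 156 171 178 195 194 188 182 182 178 174]
 [107 118 140 164 188 199 203 203 196 190 189 188 183 182]
 [149 161 175 181 196 203 204 202 203 204 200 195 186 175]
 [175 178 179 190 200 199 195 200 203 201 193 188 175 152]
 [177 179 181 186 184 175 167 179 194 190 166 142 140 133]
 [185 188 185 183 168 139 126 142 161 168 159 157 157 154]
 [191 201 202 201 191 172 156 165 179 192 198 199 198 189]
 [179 192 200 202 202 199 197 196 199 202 202 194 185 163]
 [148 163 182 191 192 190 188 192 198 199 187 167 137 117]
 [135 137 147 161 171 181 186 182 181 166 135 117 107 103]
 [137 130 131 134 143 154 169 154 134 116 108 101 101 102]]
[[175 162 159 124  64  23  26  66 133 160 159  99  41  19]
 [166 172 168 135  68  24  26  80 151 171 164 100  47  19]
 [161 163 171 137  66  21  18  93 152 169 159 107  45  24]
 [170 153 161 132  62  22  21  85 144 169 154 104  48  19]
 [157 159 159 132  54  23  27  82 137 139 102  67  34  22]
 [169 160 161 146  72  34  29  62  83  65  42  24  18  20]
 [158 161 151 140  90  55  36  39  29  23  18  21  19  19]
 [148 130 112  88  56  49  30  22  20  22  15  18  19  21]
 [ 88  65  46  34  23  22  21  23  18  16  23  20  18  21]]
```

Scaled: 0.01 m / 0.8 = 0.0125, 0.004 m / 0.8 = 0.005.

Emit:
{"name": "jog_arm", "arguments": {
  "rows": [
    [0,0,0.0125,0,0,0,0.1],
    [0,0,0.01,0,0,0,0.1],
    [0,0,0.0075,0,0,0,0.1],
    [0,0,0.005,0,0,0,0.1],
    [0,0,0.005,0,0,0,0.1],
    [0,0,0,0,0,0,0.1],
    [0,0,0,0,0,0,0.1]
  ]
}}

```text
time: 7.08
position: [0.513, 0.2495, 0.069]
tool_rot: [180.0, 0.1, 95.0]
ft_force: [3.1, -5.2, -0.2]
finger_gap: 0.244
finger_force: 39.7
```

It's in the hole. I'll ease the side load and go on down.

Scaled: 0.004 m / 0.8 = 0.005, 0.002 m / 0.8 = 0.0025.

Emit:
{"name": "jog_arm", "arguments": {
  "rows": [
    [-0.0015,0.0008,0,0,0,0,0.1],
    [0,0,0.005,0,0,0,0.1],
    [0,0,0.005,0,0,0,0.1],
    [0,0,0.0025,0,0,0,0.1],
    [0,0,0,0,0,0,0.1],
    [0,0,0,0,0,0,0.1]
  ]
}}

```text
time: 7.82
position: [0.5135, 0.2493, 0.0591]
tool_rot: [180.0, 0.0, 95.0]
ft_force: [3.4, -4.3, -0.1]
finger_gap: 0.246
finger_force: 39.6
```

Scaled: 0.0015 m / 0.8 = 0.0019, -0.0005 m / 0.8 = -0.0006.

Emit:
{"name": "jog_arm", "arguments": {
  "rows": [
    [-0.0006,0.0006,0.0019,0,0,0,0.1],
    [0,0,0,0,0,0,0.1],
    [0,0,0,0,0,0,0.5],
    [0,0,0,0,0,0,0.7],
    [0,0,0,0,0,0,0.7],
    [0,0,0,0,0,0,0.7],
    [0,0,0,0,0,0,0.7]
  ]
}}

```text
time: 8.7
position: [0.5136, 0.2491, 0.0578]
tool_rot: [-180.0, -0.0, 95.0]
ft_force: [0.1, -0.5, -0.1]
finger_gap: 0.702
finger_force: 0.0
```

Emit:
{"name": "jog_arm", "arguments": {
  "rows": [
    [0,0,-0.0125,0,0,0,0.7],
    [0,0,-0.0375,0,0,0,0.7],
    [0,0,-0.05,0,0,0,0.7],
    [0,0,-0.05,0,0,0,0.7],
    [0,0,-0.0375,0,0,0,0.7],
    [0.0625,0,0,0,0,0,0.7],
    [0.0625,0,0,0,0,0,0.7],
    [0,0,0,0,0,0,0.7]
  ]
}}

```text
time: 9.7
position: [0.5044, 0.3517, 0.2085]
tool_rot: [179.9, -0.1, 95.2]
ft_force: [-0.2, -1.0, 0.1]
finger_gap: 0.698
finger_force: 0.0
```

```bash
python3 - <<'E'
from cell import arm, vision
from h import *; import cv2
f=vision.grab_frame("scene"); t=vision.grab_frame("top"); 
I=[]
for g in(f,t):
    u,v=map(int,proj(g,[.5,.2,.06])); I.append(cv2.resize(g["image"][v-50:v+50,u-65:u+65],(390,300),interpolation=cv2.INTER_CUBIC)); print(u,v)
cv2.imwrite("pics/c.png",np.hstack(I)); np.savez("top2.npz",**t)
P=cloud(t); m=[p for p in P[(abs(P[...,0]-.5125)<.008)&(abs(P[...,1]-.2505)<.008)]]; print(np.percentile(np.array(m)[:,2],[50,90]))
E
```

```text
251 230
214 226
[0.07412844 0.07839599]
```

View pics/c.png

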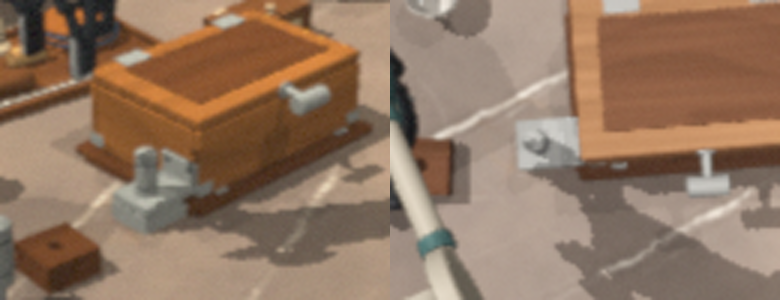

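The pin is seated: its head stands on the tongue at (145,170) in the left half, and the chest and lid are unmoved. Next is the pull.

Scaled: -10 degrees / 90 = -0.1111.

Emit:
{"name": "jog_arm", "arguments": {
  "rows": [
    [0,0,0,0,0,-0.1111,0.8],
    [0,0,0,0,0,-0.1111,0.8],
    [0,0,0,0,0,-0.1111,0.8],
    [0,0,0,0,0,-0.1111,0.8],
    [0,0,0,0,0,-0.1111,0.8],
    [0,0,0,0,0,-0.1111,0.8],
    [0,0,0,0,0,-0.1111,0.8],
    [0,0,0,0,0,-0.1111,0.8],
    [0,0,0,0,0,-0.1111,0.8],
    [0,0,0,0,0,0,0.8]
  ]
}}

```text
time: 11.05
position: [0.5051, 0.3473, 0.2081]
tool_rot: [-180.0, 0.0, -175.2]
ft_force: [-0.4, -0.3, -0.3]
finger_gap: 0.798
finger_force: 0.0
```

Emit:
{"name": "jog_arm", "arguments": {
  "rows": [
    [0.0093,-0.0418,0,0,0,0,0.8],
    [0.0093,-0.0418,0,0,0,0,0.8],
    [0.0093,-0.0418,0,0,0,0,0.8],
    [0.0093,-0.0418,0,0,0,0,0.8],
    [0.0093,-0.0418,0,0,0,0,0.8],
    [0.0093,-0.0418,0,0,0,0,0.8],
    [0.0093,-0.0418,0,0,0,0,0.8],
    [0.0093,-0.0418,0,0,0,0,0.8],
    [0,0,0,0,0,0,0.8],
    [0,0,0,0,0,0,0.8]
  ]
}}

```text
time: 12.3
position: [0.4693, 0.0773, 0.208]
tool_rot: [180.0, 0.0, -175.1]
ft_force: [0.5, 0.3, -0.4]
finger_gap: 0.801
finger_force: 0.0
```

Scaled: 0.03 m / 0.8 = 0.0375, 0.003 m / 0.8 = 0.0038.

Emit:
{"name": "jog_arm", "arguments": {
  "rows": [
    [0,0.0038,0.0375,0,0,0,0.8],
    [0,0,0.0375,0,0,0,0.8],
    [0,0,0.0313,0,0,0,0.8],
    [0,0,0.025,0,0,0,0.8],
    [0,0,0.015,0,0,0,0.8],
    [0,0,0,0,0,0,0.8],
    [0,0,0,0,0,0,0.8]
  ]
}}

```text
time: 13.18
position: [0.4697, 0.0806, 0.0915]
tool_rot: [180.0, 0.1, -175.0]
ft_force: [0.6, 0.3, -0.6]
finger_gap: 0.801
finger_force: 0.0
```

Emit:
{"name": "jog_arm", "arguments": {
  "rows": [
    [0,0,0,0,0,0,0.6],
    [0,0,0,0,0,0,0.4],
    [0,0,0,0,0,0,0.4],
    [0,0,0,0,0,0,0.3],
    [0,0,0,0,0,0,0.3],
    [0,0,0,0,0,0,0.3],
    [0,0,0,0,0,0,0.3]
  ],
  "grip_force": 30
}}

```text
time: 14.05
position: [0.4694, 0.0812, 0.0917]
tool_rot: [179.9, 0.1, -175.0]
ft_force: [-1.8, 4.4, 5.8]
finger_gap: 0.459
finger_force: 30.4
```

Scaled: -0.0085 m / 0.8 = -0.0106, -0.0083 m / 0.8 = -0.0104.

Emit:
{"name": "jog_arm", "arguments": {
  "rows": [
    [-0.0005,0,-0.0106,0,0,0,0.3],
    [-0.0011,0,-0.0105,0,0,0,0.3],
    [-0.0015,0,-0.0105,0,0,0,0.3],
    [-0.0019,0,-0.0104,0,0,0,0.3],
    [-0.0024,0,-0.0103,0,0,0,0.3],
    [-0.0029,0,-0.0103,0,0,0,0.3],
    [-0.0033,0,-0.0101,0,0,0,0.3],
    [-0.0038,0,-0.0099,0,0,0,0.3],
    [-0.0041,0,-0.0098,0,0,0,0.3],
    [-0.0045,0,-0.0095,0,0,0,0.3]
  ]
}}

```text
time: 15.3
position: [0.4889, 0.0831, 0.1719]
tool_rot: [179.9, -0.1, -175.0]
ft_force: [1.3, 4.5, -5.0]
finger_gap: 0.461
finger_force: 30.7
```

Scaled: -0.0075 m / 0.8 = -0.0094, -0.0073 m / 0.8 = -0.0091.

Emit:
{"name": "jog_arm", "arguments": {
  "rows": [
    [-0.005,0,-0.0094,0,0,0,0.3],
    [-0.0054,0,-0.0091,0,0,0,0.3],
    [-0.0058,0,-0.0089,0,0,0,0.3],
    [-0.0061,0,-0.0086,0,0,0,0.3],
    [-0.0066,0,-0.0084,0,0,0,0.3],
    [-0.0069,0,-0.008,0,0,0,0.3],
    [-0.0073,0,-0.0078,0,0,0,0.3],
    [-0.0075,0,-0.0074,0,0,0,0.3],
    [0,0,0,0,0,0,0.3],
    [0,0,0,0,0,0,0.3]
  ]
}}

```text
time: 16.55
position: [0.5284, 0.0868, 0.2256]
tool_rot: [179.8, -0.2, -175.0]
ft_force: [-0.8, 4.3, -2.3]
finger_gap: 0.463
finger_force: 30.9
```

```bash
python3 - <<'E'
from cell import arm, vision
from h import *; import cv2
print(arm.state()["position"],arm.state()["finger_force"])
f=vision.grab_frame("scene"); t=vision.grab_frame("top"); np.savez("top3.npz",**t); np.savez("scene3.npz",**f)
I=[]
for g in(f,t):
    u,v=map(int,proj(g,[.5,.15,.1])); I.append(cv2.resize(g["image"][v-50:v+50,u-65:u+65],(390,300),interpolation=cv2.INTER_CUBIC)); print(u,v)
cv2.imwrite("pics/d.png",np.hstack(I))
E
```

```text
[0.52841919 0.08682206 0.22557305] 30.933337879845766
265 213
230 226
```

View pics/d.png

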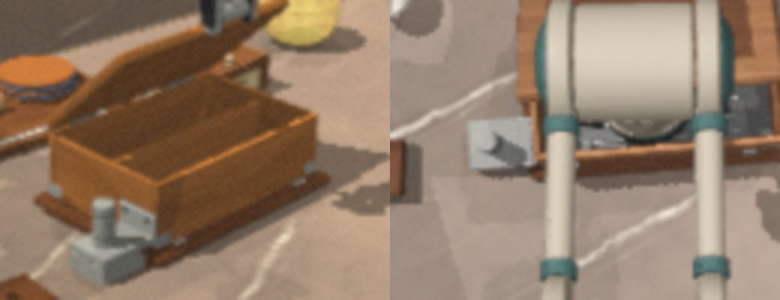

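The lid stands open at about 45° with the pull held, and the pin is still seated at (105,215). From the pull's height, asin((0.2256 − 0.085)/0.194) gives an angle of about 44.7°. I'll let it settle and hand in.

Emit:
{"name": "jog_arm", "arguments": {
  "rows": [
    [0,0,0,0,0,0,0.3],
    [0,0,0,0,0,0,0.3],
    [0,0,0,0,0,0,0.3],
    [0,0,0,0,0,0,0.3]
  ]
}}

```text
time: 17.15
position: [0.5284, 0.0868, 0.2255]
tool_rot: [179.8, -0.2, -175.0]
ft_force: [-0.3, 5.3, -3.1]
finger_gap: 0.46
finger_force: 30.9
```

```bash
python3 -c "
from cell import arm
print(arm.finish_job())"
```

```text
the job is handed in; nothing more can be done
None
```

The lock pin is home through tongue and lug and let go, and the arm is holding the lid still by its pull at about 45° (worked out from the pull's height); the job was handed in at 17 s, with no verdict returned.

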